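Line up turned feet by height on the drying rack

ROBOT

A 6-joint arm with a two-finger parallel gripper is mounted at the origin on a cart in front of the work surface, level with it; the furniture and walls round the work are solid. World frame = base frame: x ahead of the robot, y to its left, z up, the work surface at z = 0. Lengths are in mm, angles in rad, forces in N, time in s.
With the tool pointing down it reaches from about 275 to 750 mm from the base axis. Payload 10.2 kg.
Tool frame: the origin (TCP) lies between the finger pads; the fingertips stand 14 mm ahead of it and the grasp point (between the pads) lies 5 mm behind it (tip_reach is the distance from the TCP to the fingertips, in mm); z points along the fingers, y is the line along which they close (so a half turn about z gives the same grasp; the last joint's range is limited). The gripper opens to 85 mm and grips with 20 to 120 N. Pads are 22 mm wide; open, the fingers measure 114 mm over their backs; the gripper's body (76 mm by 85 mm) begins 54 mm behind the grasp point. The pads swing forward as they close: fully open they stand 13 mm farther back than shut.
Start: joints at [1.039, 0.313, 1.498, -0, 1.331, -0.223], TCP at [159.569, 500.169, 245.294] pointing down, gripper open.
Joint ranges: [-2.94, 2.94], [-0.97, 2.17], [0.19, 2.56], [-1.23, 4.37], [0.02, 3.11], [-2.88, 2.88]. Speed limits (rad/s): [2.39, 2.39, 3.01, 3.14, 3.14, 3.14].

INTERFACE

Orientations are given as a unit quaternion [w, x, y, z].
In Python, from rig import * gives the robot as it stands.
- The arm moves only by the tool arm_command, never from a script. Its argument "steps" is a list that holds one entry, the list of rows, each a list of 7 numbers: the opening, from 0 (shut) to 1 (fully open), then the shift along the tool's x, y, z each as a share of 0.05 m, from -1 to 1, then the turn, a rotation vector about the tool's x, y, z each as a share of 0.15 rad, from -1 to 1. A call has 1 to 8 rows; each row shifts and turns the commanded pose from where the row before left it, along the tool's axes as they then stand; what a row does not reach is not made up. A row lasts 1/8 s, in which the tool goes at most 62.5 mm and 10.7 degrees, less where a joint would pass 70% of its speed; a pose out of reach is approached as far as the arm can. A call with a number of a shift or a turn outside -1 to 1 is refused whole. A call with a gripper value outside its range is refused whole. The fingers move at their own pace and stop on an object; "squeeze" is the grip in N (left out, the last holds). Time passes only in rows, so rows that do not move let the fingers close. It gives the time, the measured TCP pose, the force, the opening and the grip force at its end, in the units of the state.
- sense(): the state, without advancing time (a new reading comes with each control period).
- capture(name): name is "scene" or "top" or "wrist"; returns the picture (420x560x3 uint8, red, green, blue); there is no depth.
- get_calibration(name): a dict with "intrinsics" (3x3 intrinsics, pixels), "rvec" (rotation vector, rad) and "tvec" (3), from world to camera coordinates, as OpenCV has them; the wrist camera has in their place "T_tool_cam" (4x4, takes a point from camera to tool coordinates, whose origin is the TCP and whose axes are the flange's). Camera axes: x right, y down, z forward; pixel columns grow to the right and rows downward; lengths in mm; the calibration is good to about 2 mm. A picture is of the moment at which its call begins: read the wrist's pose just before it. get_calibration takes no time and is no camera call.
- finish_job(): hands the job in; it is judged then, once.
The state is a dict: "time_s": time; "joints": joint angles; "dq": joint speeds; "tau": joint torques, N m; "eef_pos": TCP position; "ee_rot": TCP orientation; "force": force on the tool from outside, world axes, zero at the start; "wrist_torque": the same for the moment, N m; "grip_width": opening from 0.0 (shut) to 1.0 (fully open); "grip_force": force on a finger pad.
Only numpy, scipy, OpenCV 4.12 (cv2) and the standard library are available. Lean on these libraries where they do the work, as an engineer would, in place of code of your own. Each camera call takes 0.05 s, during which the arm holds its last target. There are 200 camera calls.

TASK

Lift the loose aluminium bar up out of the drying rack's two brackets, keeping it level, and lay it along the middle of the blue felt strip. Then stand the three dark turned feet upright on the rack's cork discs, one centred on each disc, in order of height: the shortest at the end with the red button, the tallest at the end with the white button.

Things in the scene. Friction and masses are not known exactly. Their poses are not given: they have to be found in the camera images.
- bar: Loose aluminium bar, black ends, 300 x 16 x 16 mm, 0.15 kg. Starts level over the cork discs (blocking them) in two open-topped U brackets of the fixed dark rack (board 14 mm thick); underside 50 mm above the bench. Brackets: 140 mm either side of its middle, 12 mm long, slot 22 mm wide, tops 72 mm above the bench. Grip at the middle from above. Origin: middle of its underside, x along it, z up.
- rest: Fixed blue felt strip flat on the bench, 220 x 50 x 3 mm, the place for the bar (whose ends reach 40 mm beyond it). Origin at the centre of its underside, at bench height; x along its length; its top is 3 mm above the origin.
- small_foot: Loose dark turned wooden furniture foot, round, the shortest: 38 mm high, 25 mm across at its foot, 0.03 kg; starts standing upright on the bench in front of the robot on its right. It narrows towards the top. Origin at the centre of its underside, z up along its axis. Grip it low from above, from any side.
- middle_foot: Loose dark turned wooden furniture foot, round, the middle one: 54 mm high, 33 mm across at its widest, 0.05 kg; starts standing upright on the bench in front of the robot on its right. Its full width is straight from 4 to 18 mm above its underside; above that it has a waist and a thinner neck. Origin at the centre of its underside, z up along its axis. Grip it low from above, from any side.
- tall_foot: Loose dark turned wooden furniture foot, round, the tallest: 72 mm high, 42 mm across at its widest, 0.09 kg; starts standing upright on the bench in front of the robot on its right. Its full width is straight from 5 to 24 mm above its underside; above that it has a waist and a thinner neck. Origin at the centre of its underside, z up along its axis. Grip it low from above, from any side.
- seat_a: Fixed round cork disc, 56 mm across and 3 mm thick, the end one nearest the robot of the three in a row on the rack's board. Origin at the centre of its underside (the top of the disc, where a foot stands, is 3 mm above this origin and 17 mm above the bench). x along the row. The discs' centres are 80 mm apart.
- seat_b: Fixed round cork disc, 56 mm across and 3 mm thick, the middle one of the three in a row on the rack's board. Origin at the centre of its underside (the top of the disc, where a foot stands, is 3 mm above this origin and 17 mm above the bench). x along the row. The discs' centres are 80 mm apart.
- seat_c: Fixed round cork disc, 56 mm across and 3 mm thick, the end one farthest from the robot of the three in a row on the rack's board. Origin at the centre of its underside (the top of the disc, where a foot stands, is 3 mm above this origin and 17 mm above the bench). x along the row. The discs' centres are 80 mm apart.
- red_button: Fixed flat red plastic button, 24 mm across, 6 mm high, on one end of the rack's board, 88 mm beyond the nearest disc's centre: marks the end for the shortest foot; near end of the rack in some starts, far end in others. Origin at the centre of its underside.
- white_button: Fixed flat white plastic button like the red one, at the other end of the rack's board: marks the end for the tallest foot. Origin at the centre of its underside.
Things that resemble listed ones, but are neither listed nor needed, are in the scene too. What is shaped like the middle_foot but orange or turquoise is not meant.

How it is judged (in metres and radians):
On the way:
1. the bar lies on the felt strip (horizontal distance between bar and rest below 0.015 m and angle between the x axis of bar and the x axis of rest, either way round below 0.15 rad and height (world z) of bar below 0.022 m and angle between bar's own x axis and vertical between 1.5 and 1.642 rad and linear speed of bar below 0.02 m/s), for 0.2 s.
At the end, for the whole second after the job is handed in: Bar at rest flat on the felt strip, middle within 15 mm of its middle, along it within 0.15 rad. Feet at rest, upright (0.12 rad), on the cork discs within 12 mm of centre: shortest at the red end, middle one in the middle, tallest at the white end (all of step 1 and horizontal distance between middle_foot and seat_b below 0.012 m and z of middle_foot in the frame of seat_b between 0 and 0.007 m and angle between middle_foot's own z axis and vertical below 0.12 rad and linear speed of middle_foot below 0.02 m/s and ((horizontal distance between red_button and seat_a below 0.13 m and horizontal distance between small_foot and seat_a below 0.012 m and z of small_foot in the frame of seat_a between 0 and 0.007 m and angle between each of small_foot, tall_foot's own z axis and vertical below 0.12 rad and linear speed of each of small_foot, tall_foot below 0.02 m/s and horizontal distance between tall_foot and seat_c below 0.012 m and z of tall_foot in the frame of seat_c between 0 and 0.007 m) or (horizontal distance between red_button and seat_c below 0.13 m and horizontal distance between small_foot and seat_c below 0.012 m and z of small_foot in the frame of seat_c between 0 and 0.007 m and angle between each of small_foot, tall_foot's own z axis and vertical below 0.12 rad and linear speed of each of small_foot, tall_foot below 0.02 m/s and horizontal distance between tall_foot and seat_a below 0.012 m and z of tall_foot in the frame of seat_a between 0 and 0.007 m))); the robot touches nothing.
It fails at once if the bar is tipped out of level by more than 0.26 rad (angle between bar's own x axis and vertical below 1.31 rad or angle between bar's own x axis and vertical above 1.831 rad).
It also fails if it takes over 128 s, if anything falls off the work surface, if the arm or the gripper's body presses on something with over 40 N, if the wrist force passes 120 N, or if a joint passes its speed limit or range.

## Working session

There is one attempt and no reset: what is moved stays moved. The work goes in short steps, Python scripts to look and compute and a tool call to move; the robot and the scene stay as the last step left them, time stands still between calls to the robot, and variables do not carry over. Pictures are saved under pics/ and viewed, at most 14 in all, crops included, and the job is handed in when it is done.

Besides the shell and the picture viewer there is one more tool, called after "Emit:" as name([rows], argument=value, ...), one row to a line, values as JSON. arm_command: Moves the arm, as the interface text tells. Its arguments: {"type":"object","properties":{"steps":{"type":"array"},"squeeze":{"type":"number"}},"required":["steps"]}

```bash
mkdir -p pics; ls
python3 - <<'E'
from rig import *
import cv2
s=sense();print({k:s[k] for k in("time_s","eef_pos","ee_rot","grip_width","force")})
for n in("scene","top"):
    cv2.imwrite(f"pics/{n}0.png",cv2.resize(capture(n)[:,:,::-1],(800,600),interpolation=cv2.INTER_CUBIC)); print(n,get_calibration(n))
print(get_calibration("wrist"))
E
```

```text
pics
{'time_s': 0.0, 'eef_pos': array([159.44843875, 499.95595879, 244.72128226]), 'ee_rot': array([-2.53624899e-04,  1.53787448e-01,  9.88103730e-01, -6.13360827e-04]), 'grip_width': 0.9988588723011196, 'force': array([-0.44060884, -0.57542395, -0.03061919])}
scene {'intrinsics': array([[447.68130626,   0.        , 286.52935476],
       [  0.        , 447.68130626, 205.05294364],
       [  0.        ,   0.        ,   1.        ]]), 'rvec': array([ 2.01582418,  1.09497581, -0.54891015]), 'tvec': array([-301.85711033, -226.8558125 , 1458.99626141])}
top {'intrinsics': array([[405.26204489,   0.        , 280.80729535],
       [  0.        , 405.26204489, 207.87176033],
       [  0.        ,   0.        ,   1.        ]]), 'rvec': array([ 2.17053683, -2.20656686,  0.12723237]), 'tvec': array([  3.31084628, 580.43813316, 873.72647595])}
{'intrinsics': array([[313.05584493,   0.        , 276.73531155],
       [  0.        , 313.05584493, 206.1054345 ],
       [  0.        ,   0.        ,   1.        ]]), 'T_tool_cam': array([[-3.06099830e-04, -9.54413934e-01, -2.98486094e-01,
         7.70823128e+01],
       [ 9.99999852e-01, -4.26559463e-04,  3.38422836e-04,
         4.36162363e-01],
       [-4.50317539e-04, -2.98485946e-01,  9.54413923e-01,
        -1.27939832e+02],
       [ 0.00000000e+00,  0.00000000e+00,  0.00000000e+00,
         1.00000000e+00]])}
```

View pics/top0.png

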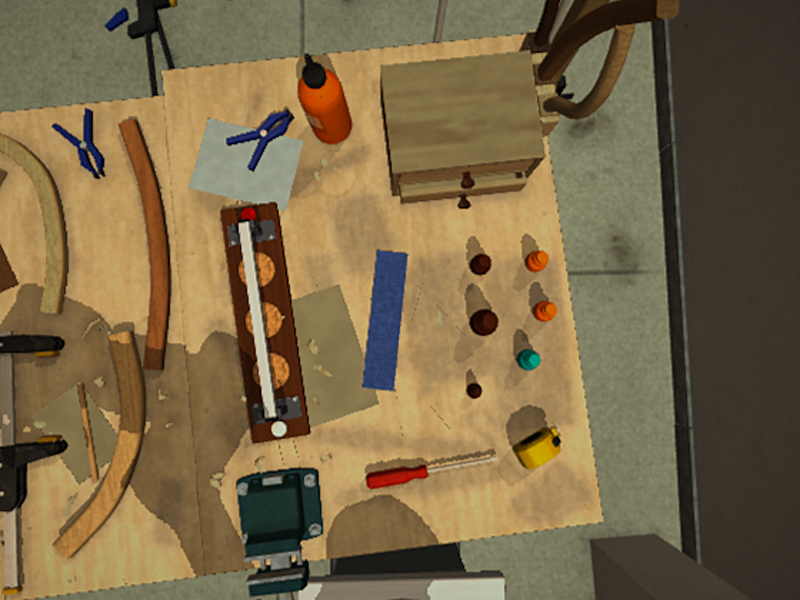

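View pics/scene0.png

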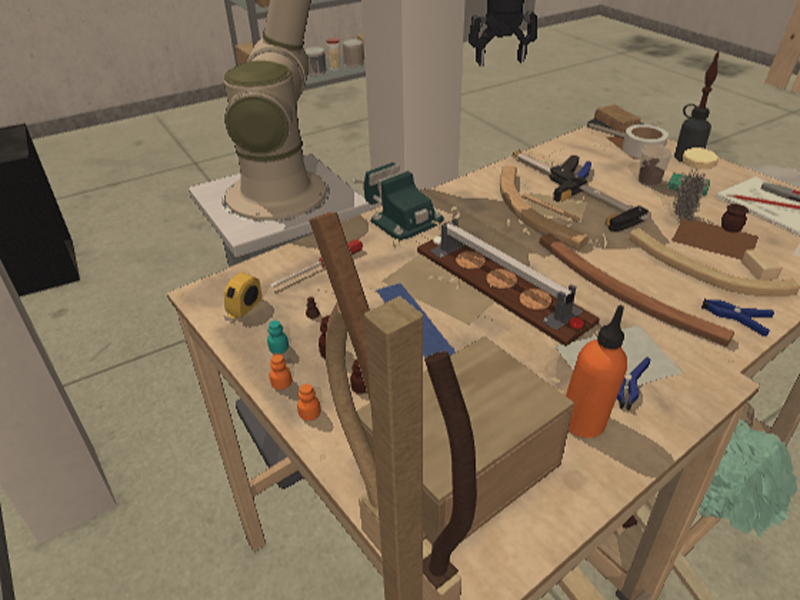

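The top view shows the rack with the red button at the far end (248,213) and the white button near (279,429). The blue strip is centred around (386,320), and the dark feet are at (480,264), (484,322) and (474,391). I'll enlarge the crops.

```bash
cat > h.py <<'E'
from rig import *
import cv2, numpy as np
from scipy.spatial.transform import Rotation as R
def cam(n):
    c=get_calibration(n)
    if 'rvec' in c: return c['intrinsics'],cv2.Rodrigues(c['rvec'])[0],c['tvec']
    s=sense();q=np.array(s['ee_rot']);T=np.eye(4);T[:3,:3]=R.from_quat(q[[1,2,3,0]]).as_matrix();T[:3,3]=s['eef_pos']
    M=np.linalg.inv(T@c['T_tool_cam']); return c['intrinsics'],M[:3,:3],M[:3,3]
def px2w(c,uv,z):
    K,r,t=c; d=r.T@np.linalg.inv(K)@np.array([uv[0],uv[1],1]); o=-r.T@t
    return o+d*(z-o[2])/d[2]
def w2px(c,p):
    K,r,t=c; v=K@(r@np.array(p)+t); return v[:2]/v[2]
def crop(im,x0,y0,w,h,k,name):
    cv2.imwrite(name,cv2.resize(im[y0:y0+h,x0:x0+w,::-1],None,fx=k,fy=k,interpolation=cv2.INTER_CUBIC))
E
python3 - <<'E'
from h import *
im=capture("top")
a=cv2.resize(im[135:315,150:290],None,fx=3.3,fy=3.3,interpolation=cv2.INTER_CUBIC)
crop(im,150,138,145,180,3.3,"pics/c1.png")
crop(im,310,160,90,130,4.5,"pics/c2.png")
E
```

```text
(no output)
```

View pics/c1.png

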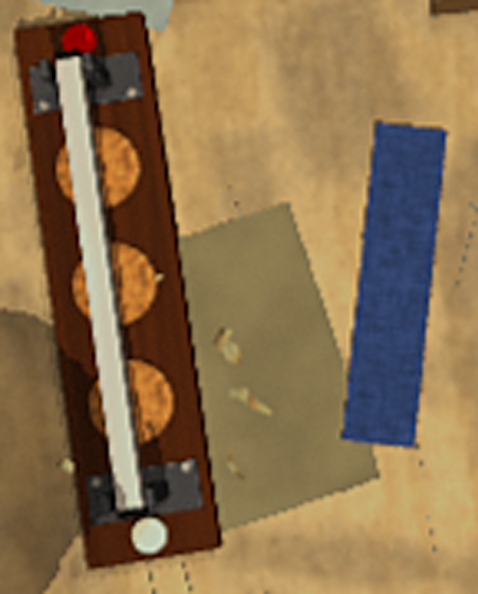

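View pics/c2.png

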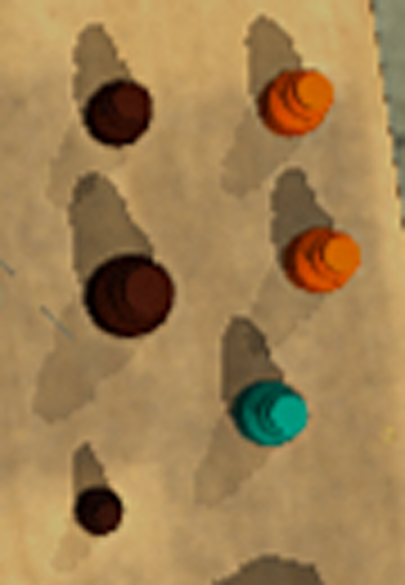

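Crop 1 has the discs at (98,167), (116,285) and (132,402), and the felt corners at (377,122), (446,130), (414,446) and (342,438). Crop 2 has the middle foot at (118,113), the tall foot at (130,296) and the small foot at (99,511).

```bash
cat > m.py <<'E'
from h import *
c=cam("top")
A=lambda u,v,z:px2w(c,(150+(u+.5)/3.3-.5,138+(v+.5)/3.3-.5),z)
B=lambda u,v,z:px2w(c,(310+(u+.5)/4.5-.5,160+(v+.5)/4.5-.5),z)
np.set_printoptions(precision=1,suppress=True)
d=np.array([A(98,167,17),A(116,285,17),A(132,402,17)]);print("discs",d,np.diff(d,axis=0)@[1,0,0])
r,w=A(80,40,20),A(149,537,20);print("btn",r,w,np.linalg.norm(r-w),(r+w)/2,np.arctan2(*(r-w)[[1,0]]))
f=np.array([A(*p,3) for p in((377,122),(446,130),(414,446),(342,438))]);print("felt",f.mean(0),np.linalg.norm(np.diff(f,axis=0),axis=1))
v=f[0]+f[1]-f[2]-f[3];print(np.arctan2(v[1],v[0]))
b=[A(69,57,66),A(131,511,66)];print("bar",b,np.linalg.norm(b[0]-b[1]),sum(b)/2,np.arctan2(*(b[0]-b[1])[[1,0]]))
print("mid",B(119,113,11),"tall",B(130,296,14),"small",B(99,511,3))
E
python3 m.py
```

```text
discs [[628.7 219.7  17. ]
 [548.5 207.3  17. ]
 [470.1 196.4  17. ]] [-80.2 -78.4]
btn [715.7 231.6  20. ] [381.6 184.5  20. ] 337.43002252465334 [548.6 208.1  20. ] 0.14015978132340465
felt [548.   19.8   3. ] [ 48.2 218.4  49.2]
-0.12063629032276822
bar [array([693.6, 227.8,  66. ]), array([403.9, 187.3,  66. ])] 292.52376260190107 [548.8 207.5  66. ] 0.13881536276248105
mid [ 632.7 -133.4   11. ] tall [ 539.9 -135.7   14. ] small [ 433.1 -118.7    3. ]
```

```bash
cat > go.py <<'E'
import sys
from h import *
# args x y z yaw(y-axis) [yaw assumed already reached when computing the shift]
np.set_printoptions(precision=3,suppress=True)
x,y,z,yaw=map(float,sys.argv[1:5]); s=sense(); q=np.array(s['ee_rot'])
Y=R.from_quat(q[[1,2,3,0]]).as_matrix(); cur=np.arctan2(Y[1,1],Y[0,1])
dy=(yaw-cur+np.pi/2)%np.pi-np.pi/2
T=R.from_euler('z',dy).as_matrix()@Y
d=T.T@(np.array([x,y,z])-s['eef_pos'])
print("t",s['time_s'],"pos",s['eef_pos'],"yaw",cur,"tilt",Y[:,2],"q",np.array(s['joints']),"w",s['grip_width'])
print("turn z shares",-dy/.15,"shift shares after turn (total)",d/50)
E
python3 go.py 548.7 207.7 120 1.7098
```

```text
t 0.15 pos [159.498 500.012 244.892] yaw 1.261964770247918 tilt [-0.    -0.001 -1.   ] q [ 1.039  0.313  1.498 -0.     1.331 -0.223] w 1.0013166300262872
turn z shares -2.985568198347212 shift shares after turn (total) [-6.899 -6.866  2.503]
```

Emit:
arm_command([
  [[0.6,0,0,0,0,0,-0.995],[0.6,0,0,0,0,0,-0.995],[0.6,0,0,0,0,0,-0.995],[0.6,-0.7,-0.7,0,0,0,0],[0.6,-0.7,-0.7,0,0,0,0],[0.6,-0.7,-0.7,0,0,0,0],[0.6,-0.7,-0.7,0,0,0,0],[0.6,-0.7,-0.7,0,0,0,0]],
])

```text
time_s: 1.15
eef_pos: [358.2, 349.9, 245.2]
ee_rot: [-0.0, -0.069, 0.998, -0.0]
force: [0.8, 0.1, -0.4]
grip_width: 0.602
grip_force: 0.0
```

Emit:
arm_command([
  [[0.6,-0.7,-0.7,0,0,0,0],[0.6,-0.7,-0.7,0.5,0,0,0],[0.6,-0.7,-0.7,0.5,0,0,0],[0.6,-0.7,-0.7,0.5,0,0,0],[0.6,-0.6,-0.57,0.4,0,0,0],[0.6,0,0,0,0,0,0]],
])

```text
time_s: 1.9
eef_pos: [549.6, 205.8, 148.0]
ee_rot: [-0.002, -0.068, 0.998, -0.0]
force: [0.1, 1.3, -0.6]
grip_width: 0.602
grip_force: 0.0
```

```bash
python3 go.py 548.7 207.7 64 1.7098
python3 - <<'E'
from h import *
im=capture("wrist"); c=cam("wrist")
crop(im,0,0,560,420,1.4,"pics/w1.png")
for p in((548.7,207.7,66),(693,228,66),(548,19.8,3)): print(w2px(c,p)*1.4)
E
```

```text
t 1.9 pos [549.638 205.753 148.025] yaw 1.7066648604030539 tilt [-0.003 -0.001 -1.   ] q [ 0.159  0.537  1.43  -0.     1.179 -1.548] w 0.6017563672903202
turn z shares -0.02090093064630742 shift shares after turn (total) [0.007 0.042 1.681]
[387.31656741 308.65864684]
[387.98460333 533.18895304]
[ 92.37965197 235.46828055]
```

View pics/w1.png

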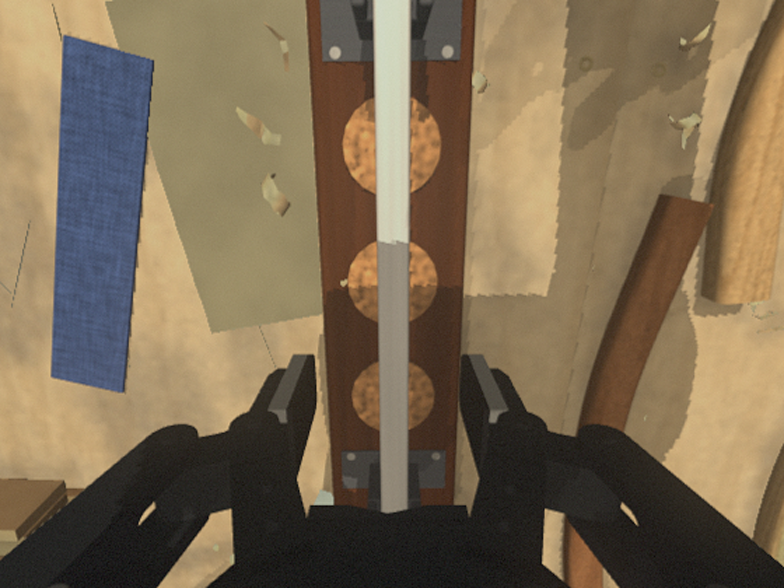

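Wrist view: the bar's centre line is at column ~393, against a predicted 387, so it lies about 1–3 mm further in +y. The pads straddle it and the middle disc is at (388,281). I'll shift slightly, go down and close.

Emit:
arm_command([
  [[0.6,0.01,0.065,0.4,0,0,-0.02],[0.6,0,0,0.5,0,0,0],[0.6,0,0,0.5,0,0,0],[0.6,0,0,0.3,0,0,0],[0.6,0,0,0.18,0,0,0],[0.6,0,0,0,0,0,0],[0.4,0,0,0,0,0,0],[0.1,0,0,0,0,0,0]],
], squeeze=60)

```text
time_s: 2.95
eef_pos: [548.3, 210.8, 57.0]
ee_rot: [0.001, -0.071, 0.997, -0.0]
force: [0.3, -4.0, 2.5]
grip_width: 0.2
grip_force: 1.2
```

Emit:
arm_command([
  [[0.0,0,0,0,0,0,0],[0.0,0,0,0,0,0,0],[0.0,0,0,0,0,0,0],[0.0,0,0,0,0,0,0]],
])

```text
time_s: 3.45
eef_pos: [548.3, 210.9, 57.1]
ee_rot: [0.001, -0.071, 0.997, -0.0]
force: [-1.4, -0.5, 6.4]
grip_width: 0.172
grip_force: 59.2
```

Emit:
arm_command([
  [[0.0,0,0,-0.1,0,0,0],[0.0,0,0,-0.2,0,0,0],[0.0,0,0,-0.3,0,0,0],[0.0,0,0,-0.4,0,0,0],[0.0,0,0,-0.3,0,0,0],[0.0,0,0,-0.1,0,0,0],[0.0,0,0,0,0,0,0]],
])

```text
time_s: 4.32
eef_pos: [547.8, 210.9, 126.3]
ee_rot: [-0.0, -0.071, 0.997, 0.0]
force: [-0.3, 0.1, -2.4]
grip_width: 0.175
grip_force: 58.5
```

```bash
python3 go.py 548 19.8 60 1.4502;python3 -c "
from h import *
print(sense()['force'],sense()['grip_force'])
crop(capture('top'),150,90,180,240,2.5,'pics/t2.png')"
```

```text
t 4.325 pos [547.812 210.896 126.324] yaw 1.7127162176083792 tilt [-0.  0. -1.] q [ 0.168  0.56   1.454  0.     1.128 -1.545] w 0.17483219756129645
turn z shares 1.7501081173891953 shift shares after turn (total) [-0.464 -3.794  1.326]
[-0.25183878  0.11675163 -2.37696264] 58.488916754722595
```

View pics/t2.png

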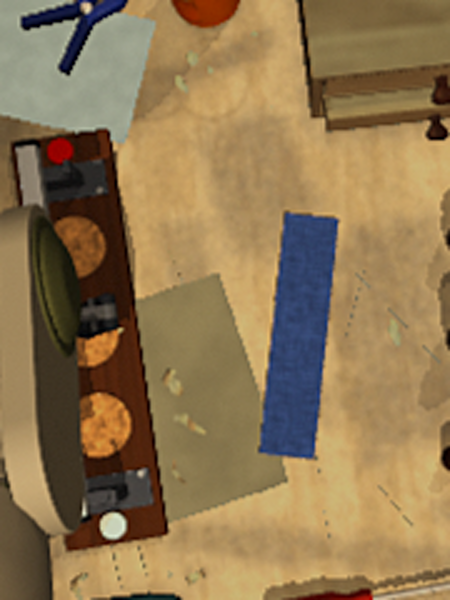

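The bar is clear of the brackets and hangs level in the gripper, and the felt is in full view. Next I carry it over to the felt.

Emit:
arm_command([
  [[0.0,0,-0.3,0,0,0,0.4],[0.0,0,-0.4,0,0,0,0.5],[0.0,0,-0.5,0,0,0,0.5],[0.0,0,-0.6,0,0,0,0.35],[0.0,0,-0.6,0,0,0,0],[0.0,0,-0.5,0.3,0,0,0],[0.0,0,-0.4,0.4,0,0,0],[0.0,0,-0.2,0.3,0,0,0]],
])

```text
time_s: 5.38
eef_pos: [539.1, 35.3, 75.2]
ee_rot: [-0.001, 0.062, 0.998, -0.0]
force: [0.2, 0.5, -2.0]
grip_width: 0.177
grip_force: 58.6
```

Emit:
arm_command([
  [[0.0,0,0,0.2,0,0,0],[0.0,0,0,0,0,0,0]],
])

```text
time_s: 5.62
eef_pos: [539.3, 37.3, 65.8]
ee_rot: [-0.001, 0.06, 0.998, 0.0]
force: [1.4, 0.1, -2.4]
grip_width: 0.174
grip_force: 58.6
```

```bash
python3 go.py 547.5 19.8 20 1.4502;python3 -c "
from h import *
im=capture('wrist');c=cam('wrist')
crop(im,0,0,560,420,1.4,'pics/w3.png')
ux=np.array([np.cos(.1206),-np.sin(.1206),0])
for a in(-110,110):
  for b in (-25,25): print(w2px(c,np.array([548,19.8,3])+a*ux+b*np.array([-ux[1],ux[0],0]))*1.4)"
```

```text
t 5.625 pos [539.335  37.28   65.755] yaw 1.4502541809870972 tilt [-0.001  0.    -1.   ] q [-0.148  0.555  1.651  0.     0.937 -1.598] w 0.1737878759791383
turn z shares 0.00036120658064871713 shift shares after turn (total) [-0.205 -0.328  0.915]
[282.67393683  92.2325005 ]
[407.3323999   92.26674438]
[311.11893832 526.70095445]
[401.86104785 526.64273706]
```

View pics/w3.png

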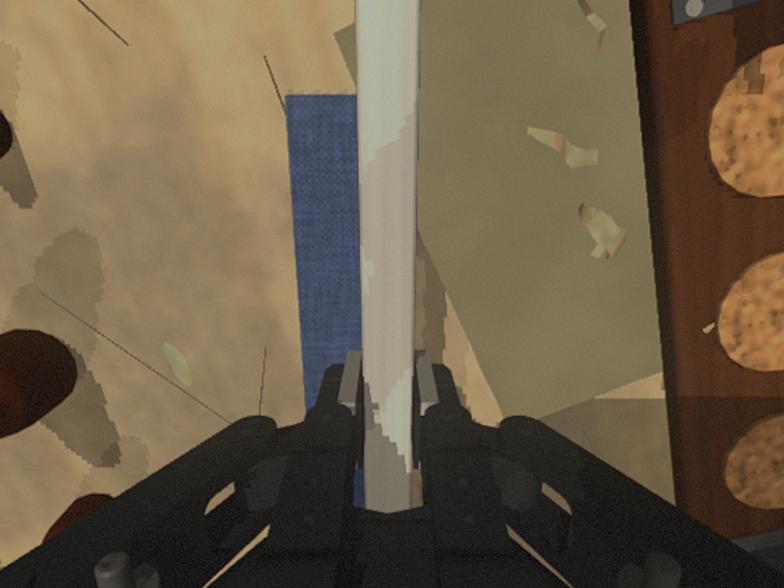

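The felt's near-left corner shows at (287,95), against a predicted (283,92), so the agreement is within 2 mm. I'll correct the position and lower the bar.

Emit:
arm_command([
  [[0.0,-0.1,-0.15,0,0,0,0],[0.0,-0.1,-0.16,0.2,0,0,0],[0.0,0,0,0.25,0,0,0],[0.0,0,0,0.25,0,0,0],[0.0,0,0,0.16,0,0,0],[0.0,0,0,0,0,0,0],[0.0,0,0,0,0,0,0]],
])

```text
time_s: 6.55
eef_pos: [547.8, 20.3, 23.6]
ee_rot: [0.0, 0.06, 0.998, -0.0]
force: [0.0, 0.0, -1.7]
grip_width: 0.178
grip_force: 58.6
```

Emit:
arm_command([
  [[0.0,0,0,0.04,0,0,0],[0.0,0,0,0.04,0,0,0],[0.0,0,0,0,0,0,0]],
])

```text
time_s: 6.92
eef_pos: [547.5, 20.2, 19.2]
ee_rot: [-0.0, 0.06, 0.998, 0.0]
force: [0.0, 0.2, -1.9]
grip_width: 0.172
grip_force: 58.6
```

Emit:
arm_command([
  [[0.0,0,0,0.03,0,0,0],[0.0,0,0,0.02,0,0,0],[0.0,0,0,0,0,0,0]],
])

```text
time_s: 7.3
eef_pos: [547.7, 20.2, 17.5]
ee_rot: [0.0, 0.06, 0.998, -0.0]
force: [-2.9, -0.5, 5.2]
grip_width: 0.176
grip_force: 63.2
```

Emit:
arm_command([
  [[0.0,0,0,0.02,0,0,0],[0.0,0,0,0,0,0,0]],
])

```text
time_s: 7.55
eef_pos: [547.7, 20.2, 17.4]
ee_rot: [0.0, 0.06, 0.998, -0.0]
force: [-8.4, 0.3, 16.9]
grip_width: 0.176
grip_force: 69.3
```

Emit:
arm_command([
  [[0.0,0,0,0.02,0,0,0],[0.0,0,0,0,0,0,0]],
])

```text
time_s: 7.8
eef_pos: [547.7, 20.2, 17.3]
ee_rot: [0.0, 0.06, 0.998, -0.0]
force: [-11.1, 0.3, 26.7]
grip_width: 0.171
grip_force: 75.5
```

Emit:
arm_command([
  [[0.0,0,0,-0.05,0,0,0],[0.0,0,0,0,0,0,0],[0.3,0,0,0,0,0,0],[0.3,0,0,0,0,0,0],[0.35,0,0,0,0,0,0],[0.4,0,0,0,0,0,0]],
], squeeze=20)

```text
time_s: 8.55
eef_pos: [547.6, 20.2, 17.2]
ee_rot: [-0.0, 0.06, 0.998, -0.0]
force: [-0.0, -0.7, -0.7]
grip_width: 0.399
grip_force: 0.0
```

Emit:
arm_command([
  [[0.5,0,0,-0.2,0,0,0],[0.6,0,0,-0.4,0,0,0],[0.6,0,0,-0.6,0,0,0],[0.6,0,0,-0.8,0,0,0],[0.6,0,0,-0.6,0,0,0],[0.6,0,0,0,0,0,0]],
])

```text
time_s: 9.3
eef_pos: [548.6, 20.1, 150.0]
ee_rot: [0.003, 0.06, 0.998, -0.0]
force: [0.8, -0.9, -1.1]
grip_width: 0.598
grip_force: 0.0
```

```bash
python3 go.py 539.9 -135.7 130 1.7098;python3 -c "
from h import *
im=capture('wrist');c=cam('wrist')
crop(im,0,0,560,420,1.4,'pics/w4.png')
ux=np.array([np.cos(.1206),-np.sin(.1206),0])
for a in(-110,110):
  for b in (-25,25): print(w2px(c,np.array([548,19.8,3])+a*ux+b*np.array([-ux[1],ux[0],0]))*1.4)"
```

```text
t 9.3 pos [548.616  20.123 150.015] yaw 1.4503158046978497 tilt [ 0.005 -0.001 -1.   ] q [-0.177  0.453  1.557  0.     1.126 -1.627] w 0.5982005345143987
turn z shares -1.7298946353476685 shift shares after turn (total) [ 0.607 -3.062  0.398]
[341.83782515  90.93994385]
[429.27831381  90.92848731]
[351.41398132 422.59436795]
[420.61068579 422.55175274]
```

View pics/w4.png

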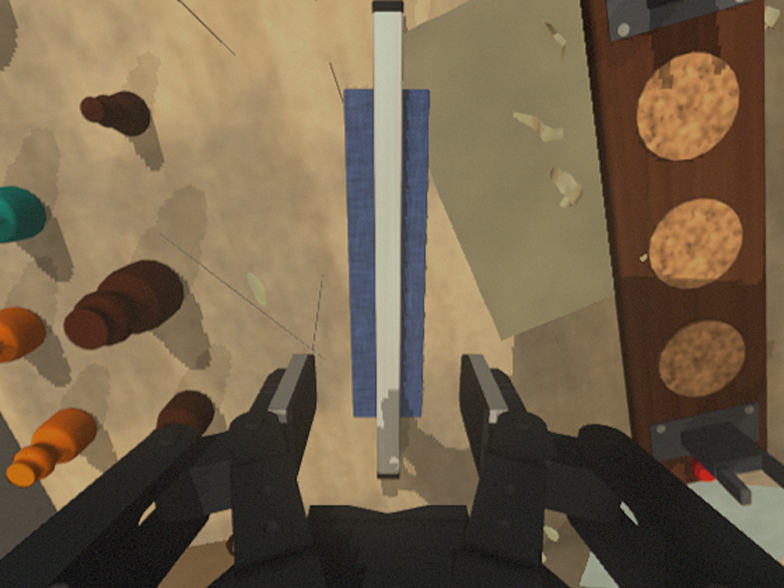

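```bash
python3 -c "
from h import *
c=cam('wrist')
a=px2w(c,(388/1.4,1/1.4),19);b=px2w(c,(388.5/1.4,470/1.4),19);print(a,b,(a+b)/2,np.linalg.norm(a-b))
a=px2w(c,(387/1.4,90/1.4),3);b=px2w(c,(387.5/1.4,416.5/1.4),3);print(a,b,(a+b)/2,np.linalg.norm(a-b))
for n,p in dict(mid=(632.7,-133.4,11),tall=(539.9,-135.7,14),small=(433.1,-118.7,3)).items(): print(n,w2px(c,p)*1.4)
"
```

```text
[399.09425577  39.21126071  19.        ] [685.11562692   4.9579728   19.        ] [542.10494134  22.08461676  19.        ] 288.06511847931233
[438.4115197   33.91001409   3.        ] [652.30144156   8.24226925   3.        ] [545.35648063  21.07614167   3.        ] 215.42453852385876
mid [183.21556366 420.24737433]
tall [139.34147665 297.21858239]
small [124.80398261 114.61678755]
```

The bar lies centred on the felt: its middle measures within ~4 mm of the felt's and it is parallel. Now the tall foot.

Emit:
arm_command([
  [[0.8,0,0,0,0,0,-0.87],[0.8,0,0,0,0,0,-0.86],[0.8,0.1,-0.5,0,0,0,0],[0.8,0.1,-0.6,0,0,0,0],[0.8,0.1,-0.7,0.1,0,0,0],[0.8,0.15,-0.7,0.1,0,0,0],[0.8,0.15,-0.54,0.1,0,0,0],[0.8,0,0,0,0,0,0]],
])

```text
time_s: 10.35
eef_pos: [538.1, -135.6, 130.8]
ee_rot: [-0.001, -0.068, 0.998, 0.001]
force: [0.6, 0.3, -0.8]
grip_width: 0.801
grip_force: 0.0
```

```bash
python3 go.py 539.9 -135 16 1.7098;python3 -c "
from h import *
im=capture('wrist');c=cam('wrist')
crop(im,0,0,560,420,1.4,'pics/w5.png')
for n,p in dict(mid=(632.7,-133.4,11),tallbase=(539.9,-135.7,14),talltop=(539.9,-135.7,72),small=(433.1,-118.7,3)).items(): print(n,w2px(c,p)*1.4)"
```

```text
t 10.35 pos [ 538.078 -135.581  130.834] yaw 1.7072515646490245 tilt [-0.003  0.001 -1.   ] q [-0.458  0.492  1.553 -0.     1.1   -2.165] w 0.8013562522275339
turn z shares -0.016989569006503245 shift shares after turn (total) [-0.043  0.003  2.297]
mid [367.95311993 423.77051376]
tallbase [383.4256292 291.2018518]
talltop [382.67419118 329.32297734]
small [441.14432868 102.82868426]
```

View pics/w5.png

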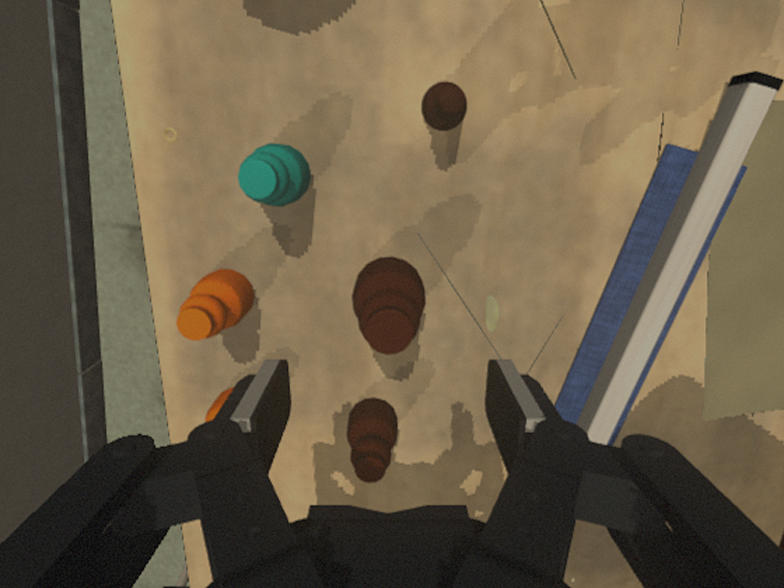

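Tall foot: top at (389,330) and base at (389,292), against predictions of (383,329) and (383,291). That is about +2.5 mm in y, which the grip will centre. Going down.

Emit:
arm_command([
  [[0.75,-0.04,0.05,0.3,0,0,-0.02],[0.75,0,0,0.5,0,0,0],[0.75,0,0,0.5,0,0,0],[0.75,0,0,0.5,0,0,0],[0.75,0,0,0.3,0,0,0],[0.75,0,0,0.15,0,0,0],[0.75,0,0,0,0,0,0],[0.75,0,0,0,0,0,0]],
])

```text
time_s: 11.4
eef_pos: [541.0, -131.8, 20.5]
ee_rot: [0.001, -0.071, 0.997, -0.0]
force: [-0.6, -0.1, 0.5]
grip_width: 0.748
grip_force: 0.0
```

Emit:
arm_command([
  [[0.6,0,0,0,0,0,0],[0.4,0,0,0,0,0,0],[0.3,0,0,0,0,0,0],[0.3,0,0,0,0,0,0],[0.3,0,0,0,0,0,0]],
], squeeze=30)

```text
time_s: 12.02
eef_pos: [540.9, -131.9, 20.5]
ee_rot: [0.0, -0.071, 0.997, -0.0]
force: [-1.6, 0.1, 6.4]
grip_width: 0.47
grip_force: 30.5
```

Emit:
arm_command([
  [[0.6,0,0,0,0,0,0],[0.6,0,0,0,0,0,0],[0.6,0,0,0.08,0,0,0],[0.6,0,0,0,0,0,0],[0.4,0,0,0,0,0,0],[0.3,0,0,0,0,0,0],[0.3,0,0,0,0,0,0],[0.3,0,0,0,0,0,0]],
], squeeze=40)

```text
time_s: 13.02
eef_pos: [540.7, -131.7, 15.9]
ee_rot: [0.0, -0.071, 0.997, -0.0]
force: [-0.0, -0.5, 1.9]
grip_width: 0.472
grip_force: 40.5
```

Emit:
arm_command([
  [[0.3,0,0,-0.2,0,0,0],[0.3,0,0,-0.5,0,0,0],[0.3,0,0,-0.6,0,0,0],[0.3,0,0,-0.6,0,0,0],[0.3,0,0,-0.4,0,0,0],[0.3,0,0,0,0,0,0]],
])

```text
time_s: 13.78
eef_pos: [541.1, -131.9, 132.4]
ee_rot: [0.001, -0.071, 0.997, -0.001]
force: [-0.6, -0.3, -0.6]
grip_width: 0.474
grip_force: 40.6
```

```bash
python3 go.py 469.3 198 80 1.7098
```

```text
t 13.775 pos [ 541.135 -131.925  132.364] yaw 1.7127643797636058 tilt [ 0.003 -0.001 -1.   ] q [-0.449  0.491  1.549  0.     1.098 -2.162] w 0.4739873956981054
turn z shares 0.019762531757372415 shift shares after turn (total) [0.511 6.736 1.034]
```

Emit:
arm_command([
  [[0.3,0,0.5,0,0,0,0],[0.3,0.1,0.9,0,0,0,0.02],[0.3,0.1,1.0,0,0,0,0],[0.3,0.1,1.0,0,0,0,0],[0.3,0.1,1.0,0,0,0,0],[0.3,0.11,1.0,0.2,0,0,0],[0.3,0,0.9,0.3,0,0,0],[0.3,0,0.43,0.2,0,0,0]],
])

```text
time_s: 14.78
eef_pos: [467.1, 199.8, 94.3]
ee_rot: [-0.001, -0.07, 0.998, -0.0]
force: [-0.7, -0.3, -1.2]
grip_width: 0.474
grip_force: 40.6
```

Emit:
arm_command([
  [[0.3,0,0,0,0,0,0],[0.3,0,0,0,0,0,0]],
])

```text
time_s: 15.02
eef_pos: [468.6, 197.3, 95.6]
ee_rot: [-0.0, -0.069, 0.998, -0.0]
force: [1.5, -0.5, -0.4]
grip_width: 0.475
grip_force: 40.7
```

```bash
python3 go.py 469.3 198 36 1.7098;python3 -c "
from h import *
im=capture('wrist');c=cam('wrist')
crop(im,0,0,560,420,1.4,'pics/w6.png')
for p in ((469.3,196.5,17),(548.5,207.6,17),(627.7,218.7,17),(381.6,184.5,20)): print(w2px(c,p)*1.4)"
```

```text
t 15.025 pos [468.563 197.341  95.632] yaw 1.7093960369963799 tilt [-0. -0. -1.] q [ 0.168  0.451  1.729 -0.     0.962 -1.541] w 0.4752223355596197
turn z shares -0.002693086690800743 shift shares after turn (total) [-0.017  0.011  1.193]
[384.49791779 312.33083255]
[385.00559725 446.88290126]
[385.42278873 557.45261989]
[384.4054833  124.34001948]
```

View pics/w6.png

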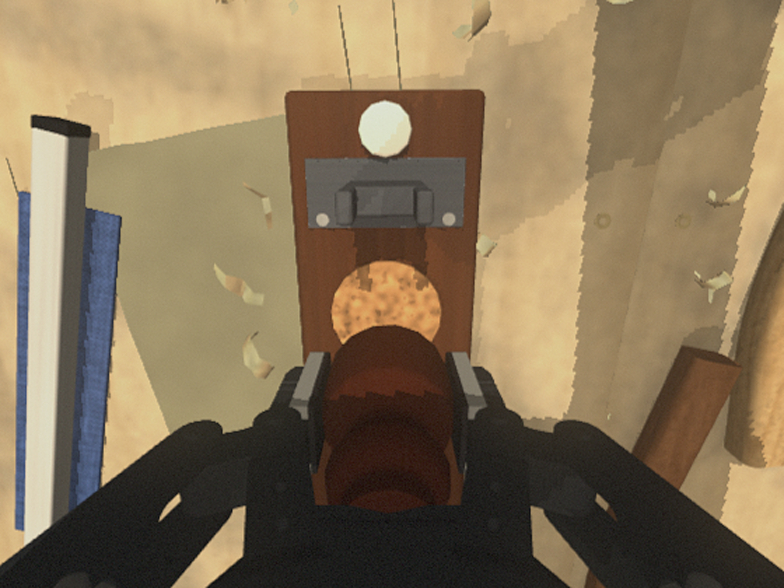

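White button at (385,129) against a predicted (384,124), and the disc's centre is about (386,314) against (384,312). That puts the disc about +1–2 mm in x. The foot sits centred between the pads. Lowering.

Emit:
arm_command([
  [[0.3,-0.03,0.01,0.2,0,0,0],[0.3,0,0,0.4,0,0,0],[0.3,0,0,0.35,0,0,0],[0.3,0,0,0.2,0,0,0],[0.3,0,0,0,0,0,0],[0.3,0,0,0,0,0,0]],
])

```text
time_s: 15.82
eef_pos: [470.3, 198.7, 38.8]
ee_rot: [0.001, -0.069, 0.998, 0.0]
force: [0.0, -0.6, -1.4]
grip_width: 0.477
grip_force: 40.7
```

Emit:
arm_command([
  [[0.3,0,0,0.03,0,0,0],[0.3,0,0,0,0,0,0]],
])

```text
time_s: 16.08
eef_pos: [470.0, 198.7, 37.0]
ee_rot: [0.0, -0.069, 0.998, 0.0]
force: [0.6, -1.0, 0.6]
grip_width: 0.469
grip_force: 40.7
```

Emit:
arm_command([
  [[0.3,0,-0.01,0.04,0,0,0],[0.3,0,0,0,0,0,0]],
])

```text
time_s: 16.32
eef_pos: [469.9, 198.1, 34.7]
ee_rot: [-0.0, -0.069, 0.998, -0.0]
force: [-0.6, -0.6, -1.3]
grip_width: 0.476
grip_force: 40.7
```

Emit:
arm_command([
  [[0.3,0,0,0.03,0,0,0],[0.3,0,0,0,0,0,0]],
])

```text
time_s: 16.58
eef_pos: [469.9, 198.2, 33.2]
ee_rot: [-0.0, -0.069, 0.998, -0.0]
force: [0.3, 0.1, -1.4]
grip_width: 0.473
grip_force: 40.7
```

Emit:
arm_command([
  [[0.3,0,0,0.02,0,0,0],[0.3,0,0,0,0,0,0]],
])

```text
time_s: 16.82
eef_pos: [470.1, 198.2, 32.8]
ee_rot: [0.0, -0.07, 0.998, -0.0]
force: [-1.9, -1.4, 5.8]
grip_width: 0.475
grip_force: 41.3
```

Emit:
arm_command([
  [[0.5,0,0,0,0,0,0],[0.6,0,0,0,0,0,0],[0.75,0,0,0,0,0,0],[0.75,0,0,-0.3,0,0,0],[0.75,0,0,-0.6,0,0,0],[0.75,0,0,-0.8,0,0,0],[0.75,0,0,-0.7,0,0,0],[0.75,0,0,0,0,0,0]],
])

```text
time_s: 17.82
eef_pos: [471.2, 198.5, 155.6]
ee_rot: [0.003, -0.069, 0.998, 0.0]
force: [0.6, 0.0, -0.5]
grip_width: 0.751
grip_force: 0.0
```

```bash
python3 go.py 632.7 -131 140 1.7098;python3 -c "
from h import *
im=capture('wrist');c=cam('wrist')
crop(im,0,0,560,420,1.4,'pics/w7.png')
for p in ((470,197.5,17),(470,197.5,89),(548.5,207.6,17),(627.7,218.7,17),(381.6,184.5,20)): print(w2px(c,p)*1.4)"
```

```text
t 17.825 pos [471.2   198.467 155.628] yaw 1.7098838755857697 tilt [ 0.006  0.001 -1.   ] q [ 0.169  0.37   1.667  0.     1.098 -1.541] w 0.7514455377346194
turn z shares 0.0005591705717981437 shift shares after turn (total) [-2.284 -6.973  0.325]
[384.9562202  278.12829819]
[384.35380449 320.7042422 ]
[383.90541496 389.5035586 ]
[384.22471604 485.34731994]
[383.5011925  126.40311618]
```

View pics/w7.png

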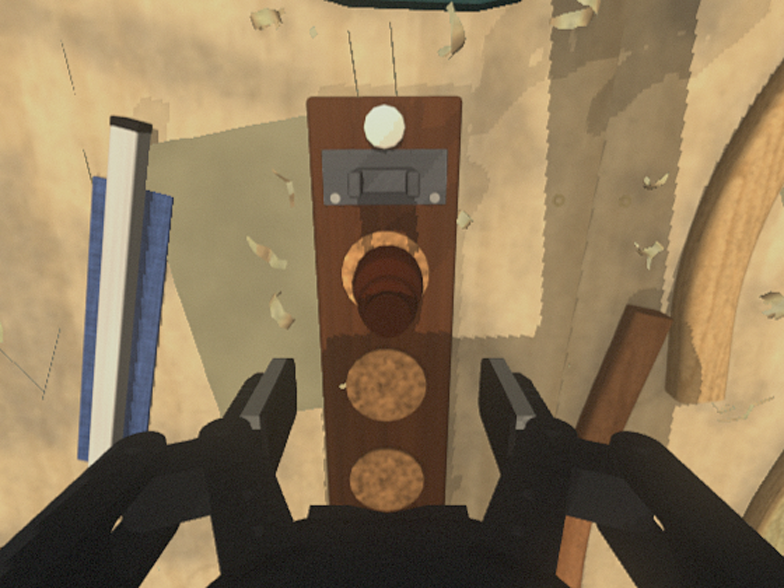

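The tall foot stands on the near disc: foot centre (388,~272), disc centre (385.5,272), so the offset is about 2 mm. Next the middle foot.

Emit:
arm_command([
  [[0.6,-0.1,-0.5,0,0,0,0],[0.6,-0.3,-0.9,0,0,0,0],[0.6,-0.3,-1.0,0,0,0,0],[0.6,-0.3,-1.0,0,0,0,0],[0.6,-0.3,-1.0,0,0,0,0],[0.6,-0.3,-1.0,0,0,0,0],[0.6,-0.3,-0.9,0,0,0,0],[0.6,-0.3,-0.6,0,0,0,0]],
])

```text
time_s: 18.88
eef_pos: [626.7, -130.2, 151.1]
ee_rot: [-0.001, -0.069, 0.998, 0.0]
force: [0.8, 0.8, 0.1]
grip_width: 0.6
grip_force: 0.0
```

Emit:
arm_command([
  [[0.6,-0.08,-0.07,0.3,0,0,0],[0.6,0,0,0,0,0,0],[0.6,0,0,0,0,0,0]],
])

```text
time_s: 19.25
eef_pos: [630.8, -130.0, 137.2]
ee_rot: [-0.0, -0.07, 0.998, 0.0]
force: [-0.3, -0.5, 1.0]
grip_width: 0.602
grip_force: 0.0
```

```bash
python3 go.py 632.7 -131 15 1.7098;python3 -c "
from h import *
im=capture('wrist');c=cam('wrist')
crop(im,140,140,280,240,2.5,'pics/w8.png')
for p in ((632.7,-131,54),(632.7,-131,11)): print((w2px(c,p)-140)*2.5)"
```

```text
t 19.25 pos [ 630.785 -129.966  137.182] yaw 1.7109271807217799 tilt [-0.001  0.    -1.   ] q [-0.385  0.666  1.241  0.     1.236 -2.096] w 0.6018318391657826
turn z shares 0.00751453814519909 shift shares after turn (total) [-0.037 -0.027  2.444]
[335.36002432 205.94898093]
[336.17437728 161.92959168]
```

View pics/w8.png

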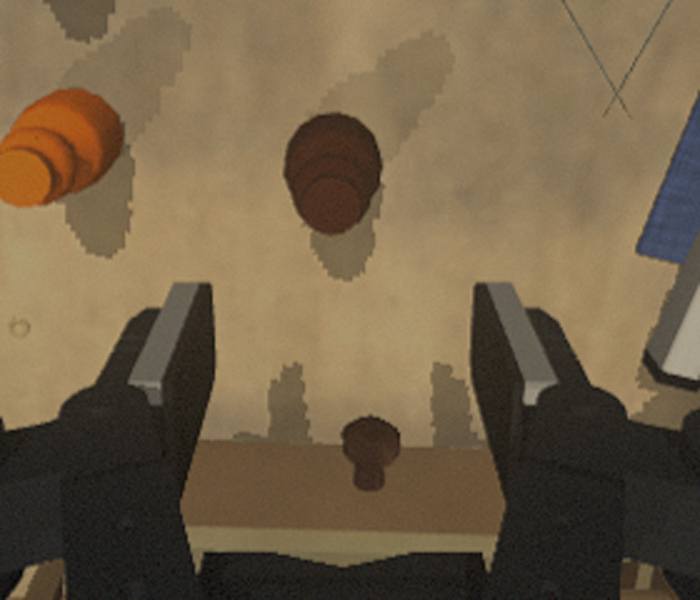

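Middle foot: base at (333,162) and top at (331,205), as predicted to within 1–2 mm. The drawer knob is well clear. Going down.

Emit:
arm_command([
  [[0.6,-0.037,-0.035,0.4,0,0,0],[0.6,0,0,0.5,0,0,0],[0.6,0,0,0.5,0,0,0],[0.6,0,0,0.5,0,0,0],[0.6,0,0,0.3,0,0,0],[0.6,0,0,0.15,0,0,0],[0.6,0,0,0,0,0,0],[0.6,0,0,0,0,0,0]],
])

```text
time_s: 20.3
eef_pos: [633.7, -132.8, 20.6]
ee_rot: [0.001, -0.069, 0.998, -0.0]
force: [-0.4, -1.2, -0.5]
grip_width: 0.599
grip_force: 0.0
```

Emit:
arm_command([
  [[0.6,0.02,0,0.1,0,0,0],[0.6,0,0,0,0,0,0],[0.4,0,0,0,0,0,0],[0.2,0,0,0,0,0,0],[0.2,0,0,0,0,0,0],[0.2,0,0,0,0,0,0]],
], squeeze=35)

```text
time_s: 21.05
eef_pos: [632.5, -132.9, 15.1]
ee_rot: [0.0, -0.069, 0.998, -0.0]
force: [0.2, -1.5, 3.3]
grip_width: 0.367
grip_force: 35.0
```

Emit:
arm_command([
  [[0.2,0,0,-0.2,0,0,0],[0.2,0,0,-0.5,0,0,0],[0.2,0,0,-0.8,0,0,0],[0.2,0,0,-0.8,0,0,0],[0.2,0,0,-0.4,0,0,0],[0.2,0,0,0,0,0,0]],
])

```text
time_s: 21.8
eef_pos: [632.8, -132.9, 151.5]
ee_rot: [0.001, -0.069, 0.998, -0.001]
force: [0.2, -0.3, -0.9]
grip_width: 0.366
grip_force: 34.8
```

```bash
python3 go.py 549 208.2 100 1.7098
```

```text
t 21.8 pos [ 632.761 -132.924  151.499] yaw 1.7098328312506048 tilt [ 0.003 -0.001 -1.   ] q [-0.388  0.656  1.219  0.     1.263 -2.098] w 0.36565828424814883
turn z shares 0.00021887500403217075 shift shares after turn (total) [0.716 6.99  1.017]
```

Emit:
arm_command([
  [[0.2,0,0.5,0,0,0,0],[0.2,0.1,0.9,0,0,0,0],[0.2,0.12,1.0,0,0,0,0],[0.2,0.12,1.0,0,0,0,0],[0.2,0.12,1.0,0,0,0,0],[0.2,0.12,1.0,0,0,0,0],[0.2,0.12,1.0,0.3,0,0,0],[0.2,0.02,0.56,0.4,0,0,0]],
])

```text
time_s: 22.8
eef_pos: [546.3, 210.0, 113.6]
ee_rot: [-0.001, -0.071, 0.997, 0.0]
force: [0.1, -0.7, -0.2]
grip_width: 0.366
grip_force: 34.8
```

Emit:
arm_command([
  [[0.2,0,0,0.3,0,0,0],[0.2,0,0,0,0,0,0],[0.2,0,0,0,0,0,0]],
])

```text
time_s: 23.18
eef_pos: [548.8, 206.1, 100.2]
ee_rot: [0.0, -0.069, 0.998, -0.0]
force: [1.3, -0.6, -0.1]
grip_width: 0.363
grip_force: 34.8
```

```bash
python3 go.py 549 208.2 36 1.7098;python3 -c "
from h import *
im=capture('wrist');c=cam('wrist')
crop(im,140,60,280,240,2.5,'pics/w9.png')
for p in ((548.5,208,17),(470,197.5,17)): print((w2px(c,p)-[140,60])*2.5)"
```

```text
t 23.175 pos [548.803 206.118 100.18 ] yaw 1.7085781544882181 tilt [ 0.001 -0.    -1.   ] q [ 0.16   0.59   1.48  -0.     1.071 -1.549] w 0.36251171090553785
turn z shares -0.008145636745212256 shift shares after turn (total) [-0.009  0.041  1.284]
[345.92576017 399.95333721]
[347.76915014 109.6488007 ]
```

View pics/w9.png

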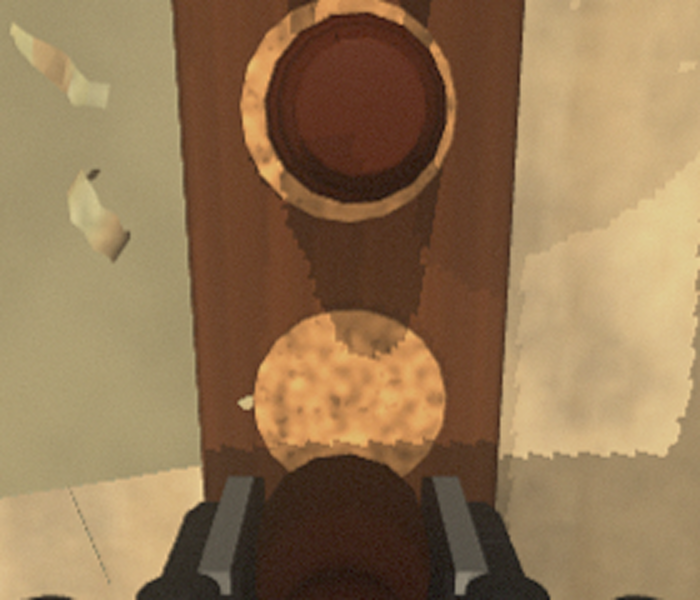

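The tall foot is concentric on its disc to ~2 mm. The middle disc's centre is at (349,400), within 1 mm of the prediction. Lowering the middle foot.

Emit:
arm_command([
  [[0.2,0,0.02,0.3,0,0,0],[0.2,0,0,0.4,0,0,0],[0.2,0,0,0.4,0,0,0],[0.2,0,0,0.2,0,0,0],[0.2,0,0,0.05,0,0,0],[0.2,0,0,0,0,0,0],[0.2,0,0,0,0,0,0]],
])

```text
time_s: 24.1
eef_pos: [548.6, 207.9, 32.8]
ee_rot: [0.001, -0.069, 0.998, 0.0]
force: [-0.4, -0.1, -0.6]
grip_width: 0.367
grip_force: 34.8
```

Emit:
arm_command([
  [[0.2,0,0,0.02,0,0,0],[0.2,0,0,0,0,0,0],[0.2,0,0,0,0,0,0]],
])

```text
time_s: 24.48
eef_pos: [548.6, 207.9, 32.1]
ee_rot: [0.001, -0.069, 0.998, 0.0]
force: [-2.1, -0.3, 5.2]
grip_width: 0.364
grip_force: 35.3
```

Emit:
arm_command([
  [[0.45,0,0,0,0,0,0],[0.5,0,0,0,0,0,0],[0.65,0,0,0,0,0,0],[0.65,0,0,-0.3,0,0,0],[0.65,0,0,-0.6,0,0,0],[0.65,0,0,-0.8,0,0,0],[0.65,0,0,-0.7,0,0,0],[0.65,0,0,0,0,0,0]],
])

```text
time_s: 25.48
eef_pos: [549.5, 208.1, 155.1]
ee_rot: [0.003, -0.069, 0.998, 0.0]
force: [1.1, -0.3, -0.5]
grip_width: 0.648
grip_force: 0.0
```

```bash
python3 go.py 433.5 -117 120 1.7098
```

```text
t 25.475 pos [549.511 208.142 155.063] yaw 1.709871891295028 tilt [ 0.006  0.001 -1.   ] q [ 0.163  0.526  1.428 -0.     1.182 -1.547] w 0.6477337648681776
turn z shares 0.0004792753001862475 shift shares after turn (total) [ 3.203 -6.119  0.68 ]
```

Emit:
arm_command([
  [[0.55,0.2,-0.5,0,0,0,0],[0.55,0.4,-0.8,0,0,0,0],[0.55,0.45,-0.9,0,0,0,0],[0.55,0.45,-0.9,0,0,0,0],[0.55,0.45,-0.9,0,0,0,0],[0.55,0.45,-0.9,0,0,0,0],[0.55,0.45,-0.8,0.1,0,0,0],[0.55,0.35,-0.4,0.2,0,0,0]],
])

```text
time_s: 26.48
eef_pos: [431.3, -118.0, 136.2]
ee_rot: [0.0, -0.069, 0.998, -0.0]
force: [-0.4, 0.2, 0.1]
grip_width: 0.551
grip_force: 0.0
```

Emit:
arm_command([
  [[0.55,0,0,0.35,0,0,0],[0.55,0,0,0,0,0,0],[0.55,0,0,0,0,0,0]],
])

```text
time_s: 26.85
eef_pos: [432.3, -116.2, 119.2]
ee_rot: [0.0, -0.07, 0.998, -0.0]
force: [0.2, -0.7, -0.0]
grip_width: 0.552
grip_force: 0.0
```

```bash
python3 go.py 433.5 -117 15 1.7098;python3 -c "
from h import *
c=cam('wrist');im=capture('wrist')
p=w2px(c,(433.5,-117,5));print(p)
x0,y0=int(p[0])-50,int(p[1])-50
m=((im[y0:y0+115,x0:x0+100].max(2)<75)).astype(np.uint8)
n,l,st,ce=cv2.connectedComponentsWithStats(m)
for i in range(1,n):
  if st[i,4]>60: print(st[i]+[x0,y0,0,0,0],ce[i]+[x0,y0], im[y0:y0+115,x0:x0+100][l==i].mean(0))
print([w2px(c,(433.5,-117,z)) for z in (0,38)])"
```

```text
t 26.85 pos [ 432.276 -116.197  119.219] yaw 1.7102537023945321 tilt [ 0. -0. -1.] q [-0.525  0.299  1.884  0.     0.959 -2.236] w 0.5520082637188487
turn z shares 0.0030246826302141967 shift shares after turn (total) [-0.021 -0.019  2.084]
[274.60019837 208.57454242]
[259 194  29  36 706] [272.93909348 209.94192635] [66.3286119  48.47308782 35.38385269]
[224 253   6  20 114] [226.36842105 262.85964912] [43.03508772 37.95614035 29.50877193]
[array([274.63247215, 206.72242238]), array([274.35253994, 222.78710748])]
```

The blob for the small foot spans columns 259–288 and rows 194–230. It fits the prediction to within 2 mm. Going down.

Emit:
arm_command([
  [[0.55,-0.03,-0.04,0.4,0,0,0],[0.55,0,0,0.5,0,0,0],[0.55,0,0,0.5,0,0,0],[0.55,0,0,0.4,0,0,0],[0.55,0,0,0.2,0,0,0],[0.55,0,0,0.06,0,0,0],[0.55,0,0,0,0,0,0],[0.55,0,0,0,0,0,0]],
])

```text
time_s: 27.9
eef_pos: [434.1, -118.3, 16.4]
ee_rot: [0.0, -0.069, 0.998, -0.0]
force: [-0.5, 0.4, 0.3]
grip_width: 0.549
grip_force: 0.0
```

Emit:
arm_command([
  [[0.55,0,0,0.025,0,0,0],[0.4,0,0,0,0,0,0],[0.2,0,0,0,0,0,0],[0.1,0,0,0,0,0,0],[0.1,0,0,0,0,0,0],[0.1,0,0,0,0,0,0]],
], squeeze=30)

```text
time_s: 28.65
eef_pos: [433.9, -118.2, 14.7]
ee_rot: [0.0, -0.069, 0.998, -0.0]
force: [-1.6, 0.4, 5.5]
grip_width: 0.254
grip_force: 29.3
```

Emit:
arm_command([
  [[0.1,0,0,-0.2,0,0,0],[0.1,0,0,-0.5,0,0,0],[0.1,0,0,-0.8,0,0,0],[0.1,0,0,-0.8,0,0,0],[0.1,0,0,-0.4,0,0,0],[0.1,0,0,0,0,0,0]],
])

```text
time_s: 29.4
eef_pos: [434.3, -118.4, 150.8]
ee_rot: [0.001, -0.069, 0.998, -0.001]
force: [-0.2, 0.2, -0.5]
grip_width: 0.256
grip_force: 29.6
```

```bash
python3 go.py 628.2 218.6 100 1.7098
```

```text
t 29.4 pos [ 434.281 -118.362  150.817] yaw 1.709831770440111 tilt [ 0.003 -0.002 -1.   ] q [-0.527  0.254  1.845 -0.     1.04  -2.237] w 0.2559711332933375
turn z shares 0.0002118029340728948 shift shares after turn (total) [-4.772  6.139  1.016]
```

Emit:
arm_command([
  [[0.1,-0.3,0.4,0,0,0,0],[0.1,-0.6,0.75,0,0,0,0],[0.1,-0.65,0.85,0,0,0,0],[0.1,-0.65,0.85,0,0,0,0],[0.1,-0.65,0.85,0,0,0,0],[0.1,-0.65,0.85,0,0,0,0],[0.1,-0.65,0.85,0,0,0,0],[0.1,-0.45,0.6,0,0,0,0]],
])

```text
time_s: 30.4
eef_pos: [620.1, 212.8, 147.6]
ee_rot: [-0.001, -0.07, 0.998, -0.0]
force: [0.2, -0.2, 0.2]
grip_width: 0.255
grip_force: 29.6
```

Emit:
arm_command([
  [[0.1,-0.17,0.14,0.4,0,0,0],[0.1,0,0,0.6,0,0,0],[0.1,0,0,0,0,0,0],[0.1,0,0,0,0,0,0]],
])

```text
time_s: 30.9
eef_pos: [627.8, 218.8, 100.1]
ee_rot: [0.0, -0.069, 0.998, 0.0]
force: [0.8, 0.5, -0.7]
grip_width: 0.256
grip_force: 29.6
```

```bash
python3 go.py 628.2 218.6 33 1.7098
```

```text
t 30.9 pos [627.756 218.836 100.141] yaw 1.7095315090263958 tilt [ 0.001  0.    -1.   ] q [ 0.16   0.748  1.196 -0.     1.196 -1.55 ] w 0.25633370524919785
turn z shares -0.0017899398240276791 shift shares after turn (total) [-0.007 -0.006  1.343]
```

Emit:
arm_command([
  [[0.1,0,-0.01,0.3,0,0,0],[0.1,0,0,0.4,0,0,0],[0.1,0,0,0.4,0,0,0],[0.1,0,0,0.2,0,0,0],[0.1,0,0,0.04,0,0,0],[0.1,0,0,0,0,0,0],[0.1,0,0,0,0,0,0]],
])

```text
time_s: 31.78
eef_pos: [627.8, 218.5, 32.9]
ee_rot: [0.0, -0.069, 0.998, 0.0]
force: [0.2, -0.1, 0.1]
grip_width: 0.254
grip_force: 29.6
```

Emit:
arm_command([
  [[0.1,0,0,0.025,0,0,0],[0.1,0,0,0,0,0,0],[0.1,0,0,0,0,0,0]],
])

```text
time_s: 32.15
eef_pos: [627.8, 218.5, 31.8]
ee_rot: [0.0, -0.069, 0.998, 0.0]
force: [-2.2, -0.4, 5.4]
grip_width: 0.249
grip_force: 30.0
```

Emit:
arm_command([
  [[0.35,0,0,0,0,0,0],[0.4,0,0,0,0,0,0],[0.6,0,0,0,0,0,0],[0.6,0,0,-0.3,0,0,0],[0.6,0,0,-0.6,0,0,0],[0.6,0,0,-0.8,0,0,0],[0.6,0,0,-0.7,0,0,0],[0.6,0,0,0,0,0,0]],
])

```text
time_s: 33.15
eef_pos: [628.8, 218.7, 155.6]
ee_rot: [0.003, -0.069, 0.998, 0.0]
force: [-0.1, -0.2, -0.1]
grip_width: 0.6
grip_force: 0.0
```

Emit:
arm_command([
  [[0.6,0.5,-0.4,-0.3,0,0,0],[0.6,0.7,-0.6,0,0,0,0],[0.6,0.7,-0.6,0,0,0,0],[0.6,0.7,-0.6,0,0,0,0],[0.6,0.7,-0.5,0,0,0,0],[0.6,0.5,-0.4,0,0,0,0],[0.6,0,0,0,0,0,0],[0.6,0,0,0,0,0,0]],
])

```text
time_s: 34.15
eef_pos: [461.2, 38.9, 166.3]
ee_rot: [0.0, -0.069, 0.998, 0.0]
force: [-1.0, -0.1, -0.0]
grip_width: 0.601
grip_force: 0.0
```

```bash
python3 -c "
from h import *
print(sense()['eef_pos'],sense()['time_s'])
im=capture('top')
crop(im,150,138,145,180,3.3,'pics/end.png')"
```

```text
[461.18875127  38.85885727 166.33615211] 34.15
```

View pics/end.png

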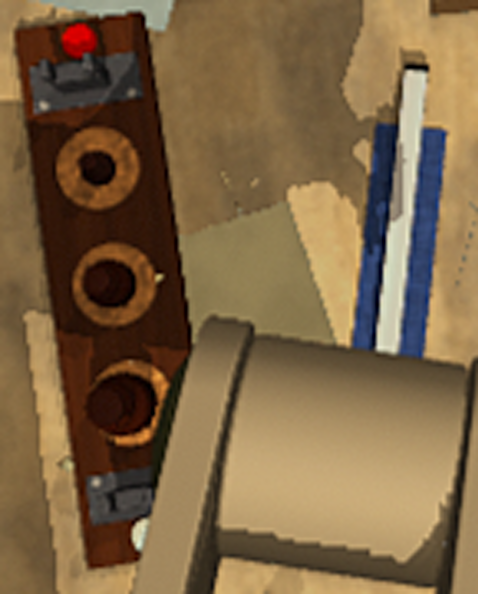

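All three feet stand on their discs: small (97,167), middle (111,284), tall (125,404), which includes some parallax from the foot heights. The bar lies along the middle of the felt. Handing in.

```bash
python3 -c "
from rig import *
print(finish_job())"
```

```text
the job is handed in; nothing more can be done
None
```

I handed the job in after about 34 s of robot time; no verdict came back. In the last pictures the bar lay along the middle of the felt, and the small, middle and tall feet stood on their discs in order from the red end to the white end.

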